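Drift the seized axle pin out of a crate dolly's castor

ROBOT

A 7-joint arm with a two-finger parallel gripper is mounted at the origin on the work surface. World frame = base frame: x ahead of the robot, y to its left, z up, the work surface at z = 0. Lengths are in m, angles in rad, forces in N, time in s.
With the tool pointing down it reaches from about 0.4 to 0.85 m from the base axis. Payload 10.4 kg.
Tool frame: the origin (TCP) lies at the very end of the fingers, on their centre line; the grasp point (between the pads) lies 19 mm behind it; z points along the fingers, y is the line along which they close (so a half turn about z gives the same grasp; the last joint's range is limited). The gripper opens to 87 mm and grips with 3 to 60 N. Pads are 19 mm wide; open, the fingers measure 117 mm over their backs; the gripper's body (75 mm by 190 mm) begins 51 mm behind the grasp point.
Start: joints at [1.109, 0.332, -0.065, 1.46, 0.022, 1.35, -0.088], TCP at [0.266, -0.566, 0.223] pointing down, gripper open.
Joint ranges: [-2.6, 2.6], [-0.5, 2.12], [-1.47, 1.34], [0.16, 2.42], [-1.27, 4.41], [0.06, 2.06], [-2.6, 2.6]. Speed limits (rad/s): [2.22, 2.22, 2.79, 2.79, 3.14, 3.14, 3.14].

INTERFACE

Orientations are given as a unit quaternion [x, y, z, w].
In Python, from bench import * gives the robot as it stands.
- The arm moves only by the tool step_arm, never from a script. Its arguments are lists of equal length, an entry for each row: "delta_pos": the shift along the world's x, y, z in units of 25 mm (1.0 is 25 mm), a list of three; "turn": the turn about the world's z in units of 0.12 rad (1.0 is 0.12 rad). In form: {"delta_pos": [[tx, ty, tz], ...], "turn": [turn, ...]}. A call has 1 to 12 rows; each row shifts and turns the commanded pose from where the row before left it; what a row does not reach is not made up. A row lasts 1/10 s, in which the tool goes at most 50 mm and 8.59 degrees, less where a joint would pass 70% of its speed; a pose out of reach is approached as far as the arm can. A call with a number of a shift or a turn outside -1 to 1 is refused whole. A call with a gripper value outside its range is refused whole. "grip" is the closure, from 0 (fully open) to 1 (shut), set as the call begins (left out, the last holds). The fingers move at their own pace and stop on an object; "newtons" is the grip in N (left out, the last holds). Time passes only in rows, so rows that do not move let the fingers close. It gives the time, the measured TCP pose, the force, the opening and the grip force at its end, in the units of the state.
- read_state(): the state, without advancing time (a new reading comes with each control period).
- camera(name): name is "side" or "top" or "wrist"; returns a dict with "image" (420x560x3 uint8, red, green, blue), "z_map" (420x560 float32, m along the optical axis (not along the pixel's ray), 0 where there is no reading), "mtx" (3x3 intrinsics, pixels), "view" (4x4, takes a point from world to camera coordinates). Camera axes: x right, y up, looking along -z (the intrinsics and any distortion apply to the point x, -y, -z); pixel columns grow to the right and rows downward; lengths in m; the calibration is good to about 2 mm. A picture is of the moment at which its call begins.
- close_job(): hands the job in; it is judged then, once.
The state is a dict: "time": time; "joint_positions": joint angles; "joint_vel": joint speeds; "joint_torque": joint torques, N m; "ee_pos": TCP position; "eef_rot": TCP orientation; "ft_force": force on the tool from outside, world axes, zero at the start; "torque": the same for the moment, N m; "width": finger opening in m; "grip_force": force on a finger pad.
Only numpy, scipy, OpenCV 4.12 (cv2) and the standard library are available. Lean on these libraries where they do the work, as an engineer would, in place of code of your own. Each camera call takes 0.05 s, during which the arm holds its last target. There are 200 camera calls.

TASK

The axle pin of the dolly's stuck castor (the one at the corner nearest the robot on the tool-tray side) is seized: feel gently for its bore with the nose of the pin punch, never forcing it against the leg beside the hole, and drive the pin across from its plain end, pressing steadily until the punch's shoulder comes up against the fork leg, so that the pin is clear of the wheel and hangs only in the far leg. Then draw the punch out and lay it back flat in its tray, leaving the spare wheel, the hammer and the jar where they are.

Things in the scene. Friction and masses are not known exactly. Their poses are not given: they have to be found in the camera images.
- dolly: Plywood crate dolly, 400 x 300 x 18 mm, upside down and immovable on the bench, its four 75 mm castors standing up; origin at the middle of the board's underside, x along its length (away from the robot), y across. The stuck castor, a fixed one, stands at the corner towards -x and -y, at nominal (-125, -105) mm. The board's edge reaches 25 mm out beyond the fork's outer face, only 18 mm high.
- fork_nominal (a point): Nominal middle of the stuck castor on its axle line, 80.5 mm above the bench; axes as the dolly's. Zinc fork of two upright legs, each 5 mm thick and 34 mm wide at the top, 40 mm over their outsides, tops 96.5 mm above the bench. Between them a loose wheel 75 mm across, 26 mm wide, 12 mm bore, top 117 mm above the bench. A level axle pin runs along y through all.
- axle_nominal (a point): Nominal mouth of the bore, 80.5 mm above the bench on the OUTER face of the near (-y) leg; axes as the dolly's, +y the driving direction into the fork. The castor was screwed on by eye: its real bore lies up to 12 mm off along x, either way, not reported: feel or look for it. y and z are true. The bore is 9.2 mm, chamfered 0.5 mm; beside it the nose stops on the leg's face.
- axle_pin (a joint): Travel of the axle pin along the driving direction, m: starts at 0 to 0.0015, can reach 0.042, does not spring back. Steel, 9 x 38 mm, with a 16 mm head outside the far leg. At 0 its plain end lies 2 mm inside the near leg's outer face. Rusted: it moves only under about 14 N, all the way. At 0.0365 the punch's shoulder is on the leg; past 0.034 only the far leg holds the pin.
- punch_grip (a point): Centre of the pin punch where it is best gripped (near its centre of mass). Dark steel octagonal bar, 12 mm across flats, 105 mm long, then a bright round nose 6 mm across, 38.5 mm long; about 0.1 kg. Own +x points along it to the tip, 83.5 mm from here; the struck end is 60 mm the other way. Starts lying flat in the tray, nose roughly towards the dolly, this point 6 mm above the tray's floor.
- punch_shoulder (a point): Flat shoulder, 45 mm from the grip centre, where the punch's 12 mm bar steps down to its 6 mm nose; on the punch's axis, axes as punch_grip. It is too big for the bore and stops on the leg's face.
- punch_tip (a point): Centre of the flat end of the punch's nose, on its axis, axes as punch_grip. Its end is cut square, 6 mm across.
- punch: The whole pin punch; origin on its underside, below the grip centre, +x to the tip.
- tray_in (a point): Middle of the inner floor of the shallow steel tool tray, which does not move: outside 230 mm along its own x by 150 mm along y, walls 3 mm thick and 14 mm high in all, floor 3 mm above the bench.
- spare_wheel: Spare castor wheel lying flat on the bench, 75 mm across, 26 mm thick, 12 mm bore; origin at the centre of its underside. Leave alone.
- hammer: Hammer lying on the bench, 0.26 m long; origin on its underside, handle towards its own -x. Leave alone.
- jar: Clear screw-top jar 64 mm across and 85 mm high standing on the bench; origin at the centre of its underside. Leave alone.
Things that resemble listed ones, but are neither listed nor needed, are in the scene too. Of the things shaped like the punch, the dark steel one is meant.

How it is judged:
On the way, in this order (a step that is already met when the one before it is completed fails the run):
1. the punch's nose is in the bore of the near leg and has driven the pin at least 6 mm (value of joint axle_pin above 0.006 m and y of punch_tip in the frame of axle_nominal above 0.004 m and x of punch_tip in the frame of axle_nominal between -0.017 and 0.017 m and z of punch_tip in the frame of axle_nominal between -0.005 and 0.005 m).
2. the pin is driven at least 34 mm, the punch's nose still behind it in the fork (value of joint axle_pin above 0.034 m and y of punch_tip in the frame of axle_nominal above 0.03 m).
At the end, for the whole second after the job is handed in: The axle pin stands at 34 to 40.5 mm of travel (in the far leg only), and the punch lies at rest and flat on the floor of its tray: its grip centre within 90 mm along and 70 mm across of the tray's middle, grip centre and tip each less than 10 mm above the tray's floor (value of joint axle_pin between 0.034 and 0.0405 m and x of punch_grip in the frame of tray_in between -0.09 and 0.09 m and y of punch_grip in the frame of tray_in between -0.07 and 0.07 m and z of each of punch_grip, punch_tip in the frame of tray_in below 0.01 m and linear speed of punch below 0.02 m/s); the robot touches nothing.
It fails at once if the punch is forced with over 40 N against the face of the near fork leg beside the bore, before the pin has moved 6 mm (value of joint axle_pin below 0.006 m and (contact force between punch and castor_c12 above 40 N or contact force between punch and castor_c13 above 40 N or contact force between punch and castor_c14 above 40 N or contact force between punch and castor_c15 above 40 N)).
It fails at once if the spare wheel is moved more than 30 mm (distance of spare_wheel from where it was at the start of the episode above 0.03 m).
It fails at once if the hammer is moved more than 30 mm (distance of hammer from where it was at the start of the episode above 0.03 m).
It fails at once if the jar is moved more than 30 mm (distance of jar from where it was at the start of the episode above 0.03 m).
It also fails if it takes over 67 s, if anything falls off the work surface, if the arm or the gripper's body presses on something with over 40 N, if the wrist force passes 120 N, or if a joint passes its speed limit or range.

## Working session

There is one attempt and no reset: what is moved stays moved. The work goes in short steps, Python scripts to look and compute and a tool call to move; the robot and the scene stay as the last step left them, time stands still between calls to the robot, and variables do not carry over. Pictures are saved under pics/ and viewed, at most 10 in all, crops included, and the job is handed in when it is done.

Besides the shell and the picture viewer there is one more tool, called as name(argument=value, ...), one argument or row to a line, values as JSON. step_arm: Moves the arm, as the interface text tells. Shifts and turns lie within -1 to 1; 1 stands for 25 mm of shift or 0.12 rad of turn. Its arguments: {"type":"object","properties":{"delta_pos":{"type":"array"},"turn":{"type":"array"},"grip":{"type":"number"},"newtons":{"type":"number"}},"required":["delta_pos","turn"]}

```bash
mkdir -p pics
cat > h.py <<'E'
from bench import *
import numpy as np, cv2, pickle
def snap(n,f):
    c=camera(n); cv2.imwrite(f'pics/{f}.png',c['image'][:,:,::-1]); pickle.dump(c,open(f'pics/{f}.pkl','wb')); return c
def load(f): return pickle.load(open(f'pics/{f}.pkl','rb'))
def px(c,u,v,z=None):
    """world point of pixel; at world height z, or from depth map"""
    K=c['mtx'];V=np.array(c['view']);R=V[:3,:3];t=V[:3,3]
    d=np.array([(u-K[0,2])/K[0,0],-(v-K[1,2])/K[1,1],-1.])
    o=-R.T@t; w=R.T@d
    s=(z-o[2])/w[2] if z is not None else c['z_map'][int(round(v)),int(round(u))]
    return o+s*w
E
python3 - <<'E'
from h import *
a=snap('top','top0'); b=snap('side','side0')
print(read_state()); print(a['mtx'],a['view'],b['view'])
E
```

```text
{'time': 0.1, 'joint_positions': array([ 1.10937537,  0.33279167, -0.06472492,  1.46080934,  0.02160764,
        1.34989038, -0.08851506]), 'joint_vel': array([-0.00090283, -0.00110861,  0.00242466, -0.00285784,  0.00077357,
       -0.00024615,  0.00081751]), 'joint_torque': array([ 2.09175851e-03, -6.24543142e+01,  2.51125050e-02, -3.90715599e+01,
       -6.13574451e-02,  3.66224174e-02,  1.17998820e-04]), 'ee_pos': array([ 0.26541795, -0.56548746,  0.22186709]), 'eef_rot': array([ 9.76022666e-01,  2.17668081e-01, -1.56111342e-04, -5.80828353e-04]), 'ft_force': array([0.42528332, 1.11274026, 0.29800671]), 'torque': array([-0.0031571 , -0.02636543, -0.04634388]), 'grip_force': 0.0, 'width': 0.08685098191616984}
[[381.93822493   0.         276.74734278]
 [  0.         381.93822493 211.85596682]
 [  0.           0.           1.        ]] [[ 0.0023149  -0.99980037  0.01984571 -0.11254858]
 [ 0.98590628  0.00560169  0.16720477 -0.51814545]
 [-0.16728256  0.01917895  0.98572243 -0.96548646]
 [ 0.          0.          0.          1.        ]] [[-0.84180388 -0.53956943 -0.01520057  0.35650763]
 [ 0.34252019 -0.55572041  0.75753201 -0.28132609]
 [-0.41718838  0.63248689  0.65262102 -1.02804739]
 [ 0.          0.          0.          1.        ]]
```

View pics/top0.png

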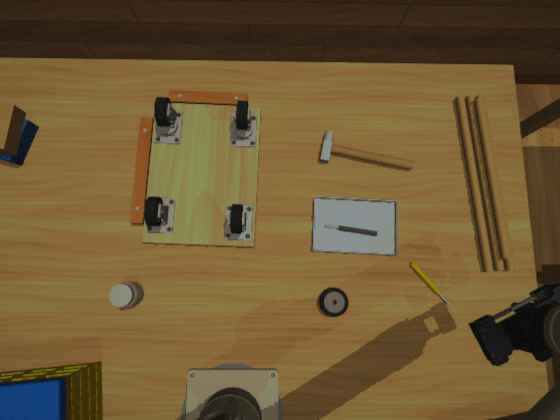

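View pics/side0.png

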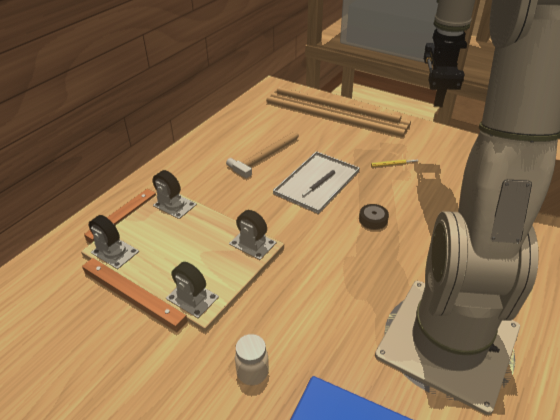

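The first view shows the tray with the punch at about (350,229), nose left, and the stuck castor at about (238,222). I'll enlarge both.

Run:
```python
from h import *
c=load('top0'); im=c['image'][:,:,::-1]
A=cv2.resize(im[190:260,305:405],None,fx=5.6,fy=5.6,interpolation=cv2.INTER_CUBIC)[:, :560]
B=cv2.resize(im[90:255,125:270],(0,0),fx=3.6,fy=3.6,interpolation=cv2.INTER_CUBIC)
cv2.imwrite('pics/a.png',A);cv2.imwrite('pics/b.png',B)
for n,u,v in [('trayTL',313.5,199.5),('TR',396,201),('BR',395,255),('BL',313,252)]: print(n,px(c,u,v,.014))
```

```text
trayTL [ 0.55881114 -0.21198354  0.014     ]
TR [ 0.55603912 -0.4398931   0.014     ]
BR [ 0.40781901 -0.42973983  0.014     ]
BL [ 0.41507668 -0.20865376  0.014     ]
```

View pics/a.png

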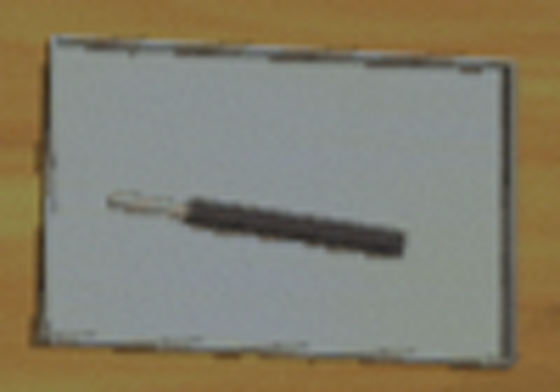

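View pics/b.png

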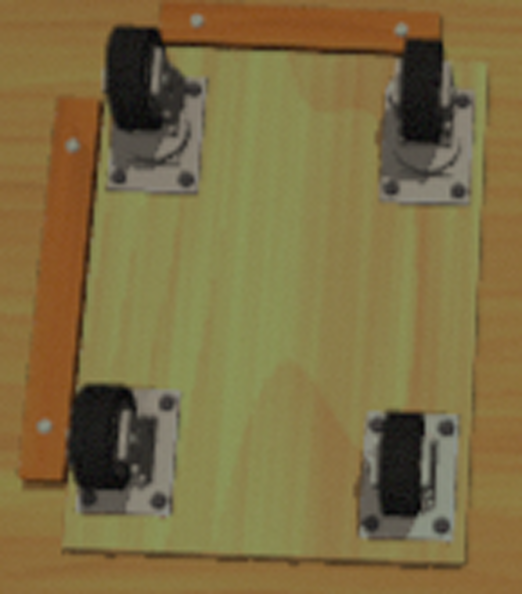

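Crop a: tip at (108,199), shoulder (188,209), struck end (405,242). Crop b: board corners TR (487,62), BR (465,563), BL (63,550); stuck wheel at (402,463). Next I'll compute poses.

Run:
```python
from h import *
c=load('top0')
P=lambda u,v:px(c,305+u/5.6,190+v/5.6,.009)
Q=lambda u,v:px(c,125+u/3.6,90+v/3.6,.018)
t,s,e=P(108,199),P(188,209),P(405,242)
d=(t-e)[:2];print('len',np.hypot(*d),'yaw',np.degrees(np.arctan2(d[1],d[0])),'grip',e+(t-e)*60/143.5,t,s,e, 'shoulder dist',np.hypot(*(s-e)[:2]))
TR,BR,BL=Q(487,62),Q(465,563),Q(63,550)
print(TR,BR,BL,np.hypot(*(TR-BR)[:2]),np.hypot(*(BL-BR)[:2]))
x=(TR-BR)[:2];y=(BL-BR)[:2]
print('yaws',np.degrees(np.arctan2(x[1],x[0])),np.degrees(np.arctan2(y[1],y[0]))-90)
# height map of both images in the castor area
for n in ('top0','side0'):
    c=load(n);h,w=c['z_map'].shape;u,v=np.meshgrid(np.arange(w),np.arange(h))
    K=c['mtx'];V=np.array(c['view']);z=c['z_map']
    p=np.stack([(u-K[0,2])/K[0,0]*z,-(v-K[1,2])/K[1,1]*z,-z],-1)
    W=(p-V[:3,3])@V[:3,:3]
    near=(z>0)&(np.hypot(W[...,0]-BR[0]-.075,W[...,1]-BR[1]-.045)<.07)
    for lo,hi in ((.06,.09),(.09,.1),(.1,.108),(.108,.13)):
        q=W[near&(W[...,2]>lo)&(W[...,2]<hi)]
        if len(q):print(n,lo,hi,len(q),q.min(0).round(4),q.max(0).round(4),q.mean(0).round(4))
    q=W[(z>0)&(np.abs(W[...,0]-.485)<.05)&(np.abs(W[...,1]+.32)<.09)]; print('tray h',np.median(q[:,2]))
```

```text
len 0.14614107149367192 yaw 81.97351748521682 grip [ 0.4756389  -0.32528545  0.009     ] [ 0.48751266 -0.24108171  0.009     ] [ 0.48279088 -0.28009743  0.009     ] [ 0.46710686 -0.38579113  0.009     ] shoulder dist 0.1068510548293116
[ 0.82489179 -0.06342409  0.018     ] [ 0.4291998 -0.0508737  0.018    ] [0.43765083 0.24606717 0.018     ] 0.3958909755075851 0.2970611028234975
yaws -1.8166744236534529 -1.630216088122765
top0 0.06 0.09 53 [ 0.4585 -0.027   0.062 ] [0.5298 0.0158 0.0893] [ 0.4823 -0.0132  0.0796]
top0 0.09 0.1 97 [ 0.4611 -0.0273  0.09  ] [0.5302 0.0151 0.1   ] [ 0.4925 -0.0083  0.0962]
top0 0.1 0.108 79 [ 0.4631 -0.0228  0.1001] [0.5258 0.006  0.108 ] [ 0.4922 -0.0084  0.1045]
top0 0.108 0.13 198 [ 0.4718 -0.0194  0.108 ] [0.5194 0.0057 0.1197] [ 0.4945 -0.0072  0.1143]
tray h 0.0037466273692592506
side0 0.06 0.09 262 [ 0.454  -0.0183  0.06  ] [0.5296 0.0185 0.09  ] [0.4837 0.0063 0.0764]
side0 0.09 0.1 135 [ 0.4551 -0.0206  0.0902] [0.5265 0.0135 0.0998] [0.4841 0.004  0.0953]
side0 0.1 0.108 89 [ 0.4607 -0.0191  0.1   ] [0.5247 0.0116 0.1079] [ 4.841e-01 -2.000e-04  1.041e-01]
side0 0.108 0.13 175 [ 0.4653 -0.0207  0.1083] [0.5172 0.0084 0.119 ] [ 0.4894 -0.0055  0.1134]
tray h 0.003911968081121913
```

Wheel depth data put the bore about 11 mm towards -x of nominal, around (0.4935, -0.028), and the dolly yaw at about -1.7°. Moving above the punch.

step_arm(
  delta_pos=[
    [0.84,0.96,-0.29],
    [0.84,0.96,-0.29],
    [0.84,0.96,-0.29],
    [0.84,0.96,-0.29],
    [0.84,0.96,-0.29],
    [0.84,0.96,-0.29],
    [0.84,0.96,-0.29],
    [0.84,0.96,-0.29],
    [0.84,0.96,-0.29],
    [0.84,0.96,-0.29],
    [0,0,0],
    [0,0,0],
  ],
  turn=[0.83,0.83,0.83,0.83,0.83,0.83,0.83,0.83,0.83,0.83,0,0],
  grip=0,
  newtons=60,
)

```text
time: 1.3
ee_pos: [0.4756, -0.3252, 0.1496]
eef_rot: [0.753, 0.658, -0.0, -0.001]
ft_force: [-0.2, 0.3, -0.4]
width: 0.087
grip_force: 0.0
```

Run:
```python
from h import *
c=snap('wrist','w1'); s=read_state(); print(s['ee_pos'],s['eef_rot'],s['joint_positions'],s['ft_force'],c['view'])
```

```text
[ 0.47503178 -0.3263056   0.14982672] [ 7.53925981e-01  6.56959287e-01 -2.63324305e-04 -2.02110578e-04] [ 0.83065635  0.30193474 -0.36698956  1.67135484  0.11554403  1.19020353
  0.29851786] [-0.38115193 -0.07959643  1.21450847] [[ 0.99083103 -0.13508899 -0.00219892 -0.51416306]
 [ 0.12899174  0.95070023 -0.28201101  0.26080996]
 [ 0.0401871   0.27914161  0.95940865 -0.24982009]
 [ 0.          0.          0.          1.        ]]
```

View pics/w1.png

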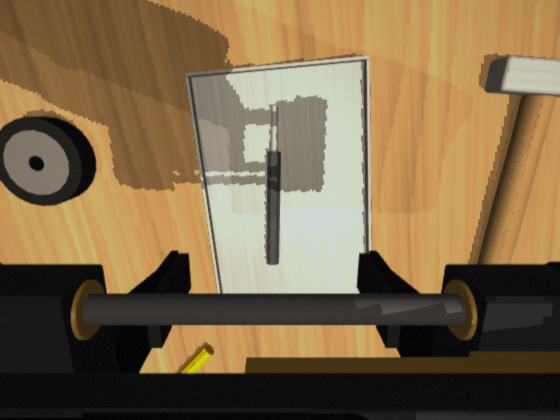

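The wrist view shows the punch from tip (275,105) through the shoulder (274,151) to the struck end (272.5,263), nearly aligned with the fingers.

Run:
```python
from h import *
c=load('w1')
t,s,e=px(c,275,105,.009),px(c,274.3,151,.012),px(c,272.5,263,.009)
d=(t-e)[:2];print(np.hypot(*d),np.degrees(np.arctan2(*d[::-1])),e+(t-e)*60/143.5,t,s,e)
q=[0.7535,0.657];print('tool yaw',2*np.degrees(np.arctan2(q[1],q[0])))
```

```text
0.14501383985560504 81.35619838029929 [ 0.47478825 -0.32374359  0.009     ] [ 0.48746995 -0.24032113  0.009     ] [ 0.48176873 -0.27795242  0.012     ] [ 0.46567565 -0.38368787  0.009     ]
tool yaw 82.17236395704715
```

step_arm(
  delta_pos=[
    [0,0.05,-0.96],
    [0,0,-0.96],
    [0,0,-0.96],
    [0,0,-0.96],
    [0,0,-0.96],
    [0,0,-0.7],
    [0,0,-0.24],
    [0,0,-0.04],
    [0,0,0],
  ],
  turn=[-0.08,0,0,0,0,0,0,0,0],
)

```text
time: 2.25
ee_pos: [0.4757, -0.3253, 0.0064]
eef_rot: [0.757, 0.653, 0.0, 0.001]
ft_force: [0.0, -0.1, -0.6]
width: 0.0869
grip_force: 0.0
```

step_arm(
  delta_pos=[
    [0,0,0],
    [0,0,0],
    [0,0,0],
    [0,0,0],
    [0,0,0],
    [0,0,0],
    [0,0,0],
  ],
  turn=[0,0,0,0,0,0,0],
  grip=1,
  newtons=60,
)

```text
time: 2.95
ee_pos: [0.4756, -0.3245, 0.0056]
eef_rot: [0.757, 0.654, 0.0, 0.0]
ft_force: [-0.0, -0.3, 0.2]
width: 0.0389
grip_force: 0.0
```

step_arm(
  delta_pos=[
    [0,0,0],
    [0,0,0],
    [0,0,0],
    [0,0,0],
    [0,0,0],
    [0,0,0],
    [0,0,0],
  ],
  turn=[0,0,0,0,0,0,0],
)

```text
time: 3.65
ee_pos: [0.4756, -0.3246, 0.0056]
eef_rot: [0.757, 0.654, 0.0, 0.0]
ft_force: [-0.8, -0.7, -0.4]
width: 0.0109
grip_force: 60.0
```

step_arm(
  delta_pos=[
    [0,0,0.4],
    [0,0,0.8],
    [0,0,0.83],
    [0,0,0.83],
    [0.08,0.8,0],
    [0.08,1,0],
    [0.08,1,0],
    [0.08,1,0],
    [0.08,1,0],
    [0.08,1,0],
    [0.08,1,0],
    [0,0.54,0],
  ],
  turn=[0,0,0,0,0.25,0.25,0.25,0.22,0,0,0,0],
)

```text
time: 4.85
ee_pos: [0.4894, -0.137, 0.0767]
eef_rot: [0.716, 0.698, 0.0, -0.001]
ft_force: [-0.8, 0.7, -0.9]
width: 0.0111
grip_force: 60.0
```

step_arm(
  delta_pos=[
    [0,0,0],
    [0,0,0],
  ],
  turn=[0,0],
)

```text
time: 5.05
ee_pos: [0.4893, -0.1415, 0.0769]
eef_rot: [0.717, 0.697, -0.0, 0.0]
ft_force: [0.4, -0.6, -0.6]
width: 0.0108
grip_force: 60.0
```

Run:
```python
from h import *
c=snap('wrist','w2'); s=read_state(); print(s['ee_pos'],2*np.degrees(np.arctan2(s['eef_rot'][1],s['eef_rot'][0])),s['ft_force'],s['torque'])
snap('side','s2');snap('top','t2')
```

```text
[ 0.4893215  -0.14210705  0.07694956] 88.27974655624283 [-0.03210192 -0.6722304  -0.75191599] [-0.07305865 -0.12580441  0.05471035]
```

View pics/w2.png

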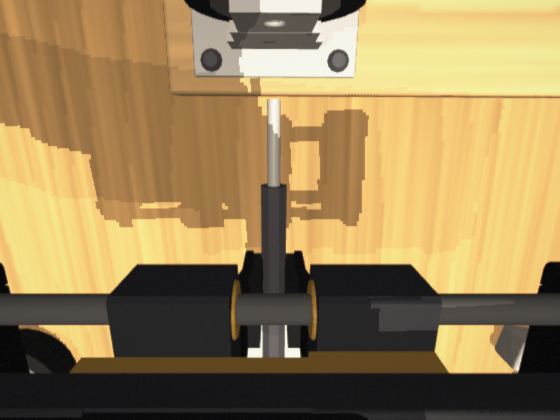

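The wrist view shows the punch straight ahead, tip at (274,99), and the fork leg top at (275,20-45) in line with it. Zooming on the leg.

Run:
```python
from h import *
c=load('w2'); im=c['image'][:,:,::-1]
A=cv2.resize(im[0:115,180:370],None,fx=4,fy=4,interpolation=cv2.INTER_CUBIC)
cv2.imwrite('pics/c.png',np.clip(A*1.0,0,255).astype(np.uint8))
for v in range(4,50,4):
    print(v,[tuple(np.round(px(c,u,v)*1000).astype(int)) for u in (235,250,262,275,288,300,315)])
print(px(c,274,99,.0805),px(c,273,185,.0805), px(c,274,101))
```

```text
4 [(np.int64(478), np.int64(-24), np.int64(96)), (np.int64(484), np.int64(-24), np.int64(97)), (np.int64(488), np.int64(-24), np.int64(98)), (np.int64(493), np.int64(-24), np.int64(97)), (np.int64(497), np.int64(-25), np.int64(98)), (np.int64(502), np.int64(-25), np.int64(97)), (np.int64(507), np.int64(-25), np.int64(98))]
8 [(np.int64(478), np.int64(-25), np.int64(96)), (np.int64(483), np.int64(-25), np.int64(96)), (np.int64(488), np.int64(-26), np.int64(98)), (np.int64(493), np.int64(-26), np.int64(96)), (np.int64(497), np.int64(-26), np.int64(97)), (np.int64(502), np.int64(-26), np.int64(97)), (np.int64(507), np.int64(-26), np.int64(97))]
12 [(np.int64(478), np.int64(-26), np.int64(96)), (np.int64(483), np.int64(-27), np.int64(97)), (np.int64(488), np.int64(-27), np.int64(96)), (np.int64(493), np.int64(-27), np.int64(97)), (np.int64(497), np.int64(-27), np.int64(97)), (np.int64(502), np.int64(-27), np.int64(97)), (np.int64(508), np.int64(-27), np.int64(96))]
16 [(np.int64(477), np.int64(-26), np.int64(91)), (np.int64(483), np.int64(-27), np.int64(92)), (np.int64(488), np.int64(-27
[... 2223 characters left out ...]
 np.int64(-26), np.int64(35)), (np.int64(486), np.int64(-26), np.int64(35)), (np.int64(493), np.int64(-27), np.int64(36)), (np.int64(500), np.int64(-27), np.int64(36)), (np.int64(506), np.int64(-27), np.int64(36)), (np.int64(514), np.int64(-28), np.int64(36))]
48 [(np.int64(470), np.int64(-26), np.int64(22)), (np.int64(478), np.int64(-26), np.int64(24)), (np.int64(485), np.int64(-27), np.int64(24)), (np.int64(493), np.int64(-27), np.int64(23)), (np.int64(500), np.int64(-27), np.int64(24)), (np.int64(507), np.int64(-27), np.int64(24)), (np.int64(516), np.int64(-27), np.int64(23))]
[ 0.49142153 -0.056756    0.0805    ] [ 0.48985121 -0.09520944  0.0805    ] [ 0.49139497 -0.05770928  0.08390838]
```

View pics/c.png

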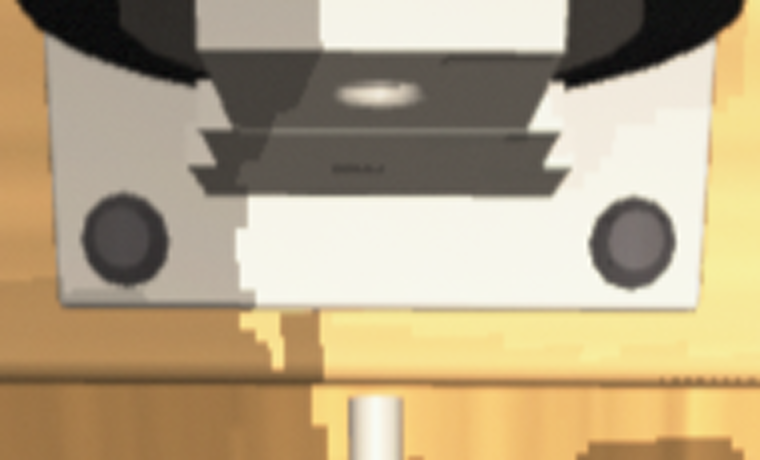

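The bore appears at crop (379,93), i.e. full-frame (274.75,23.3), world x about 0.4928. The extrapolated punch line is only about 0.5 mm off. Approaching.

step_arm(
  delta_pos=[
    [0.025,0.3,0],
    [0.01,0.3,0],
    [0.01,0.25,0],
    [0.006,0.15,0],
    [0.002,0.04,0],
    [0.002,0.04,0],
    [0,0,0],
  ],
  turn=[0,0,0,0,0,0,0],
)

```text
time: 5.9
ee_pos: [0.491, -0.1141, 0.0771]
eef_rot: [0.717, 0.697, 0.0, 0.0]
ft_force: [0.1, -0.7, -0.4]
width: 0.0108
grip_force: 60.0
```

step_arm(
  delta_pos=[
    [0.002,0.06,0],
    [0.002,0.06,0],
    [0,0,0],
  ],
  turn=[0,0,0],
)

```text
time: 6.2
ee_pos: [0.491, -0.1108, 0.0771]
eef_rot: [0.717, 0.697, 0.0, -0.0]
ft_force: [0.1, -0.7, -1.2]
width: 0.0108
grip_force: 60.0
```

step_arm(
  delta_pos=[
    [0.001,0.04,0],
    [0.001,0.04,0],
    [0,0,0],
  ],
  turn=[0,0,0],
)

```text
time: 6.5
ee_pos: [0.4911, -0.1089, 0.0771]
eef_rot: [0.717, 0.697, 0.0, -0.0]
ft_force: [-1.4, -0.2, -1.6]
width: 0.011
grip_force: 60.0
```

step_arm(
  delta_pos=[
    [0.001,0.04,0],
    [0,0,0],
  ],
  turn=[0,0],
)

```text
time: 6.7
ee_pos: [0.4911, -0.1086, 0.0771]
eef_rot: [0.717, 0.697, -0.0, 0.0]
ft_force: [-0.2, -3.0, -0.8]
width: 0.011
grip_force: 60.0
```

step_arm(
  delta_pos=[
    [0.001,0.04,0],
    [0,0,0],
  ],
  turn=[0,0],
)

```text
time: 6.9
ee_pos: [0.491, -0.1085, 0.0772]
eef_rot: [0.718, 0.696, -0.001, 0.001]
ft_force: [-0.5, -7.1, -1.1]
width: 0.0109
grip_force: 60.0
```

step_arm(
  delta_pos=[
    [0.001,0.04,0],
    [0.001,0.04,0],
    [0,0,0],
  ],
  turn=[0,0,0],
)

```text
time: 7.2
ee_pos: [0.491, -0.1083, 0.0773]
eef_rot: [0.718, 0.696, -0.001, 0.001]
ft_force: [0.3, -13.4, -0.9]
width: 0.011
grip_force: 60.0
```

step_arm(
  delta_pos=[
    [0.001,0.04,0],
    [0.001,0.04,0],
    [0,0,0],
  ],
  turn=[0,0,0],
)

```text
time: 7.5
ee_pos: [0.491, -0.1067, 0.0773]
eef_rot: [0.718, 0.696, -0.001, 0.002]
ft_force: [-1.2, -13.5, -0.6]
width: 0.0108
grip_force: 60.0
```

The pin yields at about 14 N, so the nose is in the bore. Driving on.

step_arm(
  delta_pos=[
    [0.003,0.1,0],
    [0.003,0.1,0],
    [0.003,0.1,0],
    [0.003,0.1,0],
    [0.003,0.1,0],
    [0,0,0],
  ],
  turn=[0,0,0,0,0,0],
)

```text
time: 8.1
ee_pos: [0.4914, -0.0941, 0.0773]
eef_rot: [0.718, 0.696, -0.001, 0.002]
ft_force: [-0.7, -12.5, -1.9]
width: 0.0107
grip_force: 60.0
```

Run:
```python
from h import *
c=snap('wrist','w3'); im=c['image'][:,:,::-1]
cv2.imwrite('pics/d.png',cv2.resize(im[0:250,180:370],None,fx=2.3,fy=2.3,interpolation=cv2.INTER_CUBIC))
```

```text
(no output)
```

View pics/d.png

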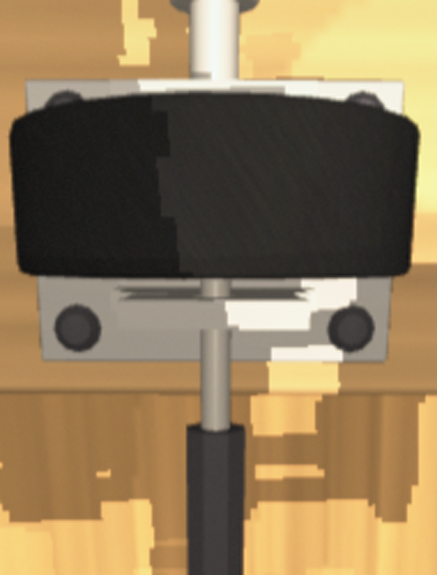

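The crop shows the nose entering the near leg in line, and the pin's head pushed out beyond the far leg. Continuing.

step_arm(
  delta_pos=[
    [0.003,0.1,0],
    [0.003,0.1,0],
    [0.003,0.1,0],
    [0.003,0.1,0],
    [0.003,0.1,0],
    [0.003,0.1,0],
    [0.003,0.1,0],
    [0,0,0],
  ],
  turn=[0,0,0,0,0,0,0,0],
)

```text
time: 8.95
ee_pos: [0.4919, -0.0765, 0.0772]
eef_rot: [0.718, 0.696, -0.001, 0.001]
ft_force: [-0.1, -13.0, -0.8]
width: 0.0108
grip_force: 60.0
```

step_arm(
  delta_pos=[
    [0.002,0.06,0],
    [0.002,0.06,0],
    [0,0,0],
  ],
  turn=[0,0,0],
)

```text
time: 9.25
ee_pos: [0.492, -0.0739, 0.0772]
eef_rot: [0.718, 0.696, -0.001, 0.002]
ft_force: [0.7, -14.3, -1.0]
width: 0.0106
grip_force: 60.0
```

step_arm(
  delta_pos=[
    [0.001,0.05,0],
    [0.001,0.05,0],
    [0,0,0],
  ],
  turn=[0,0,0],
)

```text
time: 9.55
ee_pos: [0.4919, -0.0729, 0.0772]
eef_rot: [0.719, 0.695, -0.002, 0.002]
ft_force: [-0.1, -19.2, -1.4]
width: 0.0107
grip_force: 60.0
```

step_arm(
  delta_pos=[
    [0.001,0.05,0],
    [0.001,0.05,0],
    [0,0,0],
  ],
  turn=[0,0,0],
)

```text
time: 9.85
ee_pos: [0.4919, -0.0727, 0.0772]
eef_rot: [0.719, 0.695, -0.003, 0.003]
ft_force: [-0.6, -27.1, -1.8]
width: 0.0109
grip_force: 60.0
```

Run:
```python
from h import *
c=snap('wrist','w4'); im=c['image'][:,:,::-1]
cv2.imwrite('pics/e.png',cv2.resize(im[0:250,150:400],None,fx=2.3,fy=2.3,interpolation=cv2.INTER_CUBIC))
print(read_state()['ft_force'])
```

```text
[ -0.84013223 -26.83483609  -0.31790441]
```

View pics/e.png

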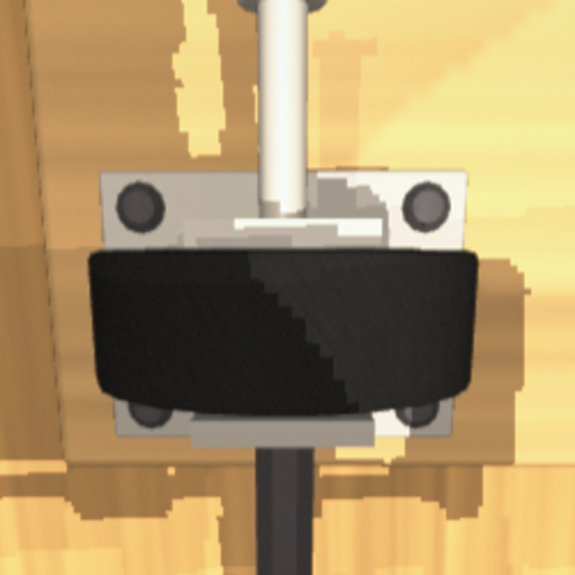

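The shoulder sits flush on the near leg and the pin stands well out of the far leg. Drawing the punch out.

step_arm(
  delta_pos=[
    [-0.004,-0.15,0],
    [-0.006,-0.2,0],
    [-0.009,-0.3,0],
    [-0.012,-0.4,0],
    [-0.015,-0.5,0],
    [-0.015,-0.5,0],
    [-0.024,-0.8,0],
    [-0.024,-0.8,0],
    [0,0,0],
  ],
  turn=[0,0,0,0,0,0,0,0,0],
)

```text
time: 10.8
ee_pos: [0.4891, -0.1603, 0.0771]
eef_rot: [0.719, 0.695, -0.0, 0.0]
ft_force: [-0.4, 0.4, -1.3]
width: 0.0109
grip_force: 60.0
```

step_arm(
  delta_pos=[
    [-0.08,-0.8,0],
    [-0.08,-1,0],
    [-0.08,-1,0],
    [-0.08,-1,0],
    [-0.08,-1,0],
    [-0.08,-1,0],
    [-0.06,-0.77,0],
    [0,0,-0.8],
    [0,0,-0.8],
    [0,0,-0.6],
    [0,0,-0.3],
    [0,0,0],
  ],
  turn=[-0.2,-0.2,-0.2,-0.2,-0.17,0,0,0,0,0,0,0],
)

```text
time: 12.0
ee_pos: [0.4755, -0.3205, 0.0136]
eef_rot: [0.757, 0.654, -0.0, -0.001]
ft_force: [-0.2, -0.5, -0.1]
width: 0.0105
grip_force: 60.0
```

step_arm(
  delta_pos=[
    [0,0,-0.16],
    [0,0,-0.1],
    [0,0,-0.06],
    [0,0,0],
    [0,0,0],
  ],
  turn=[0,0,0,0,0],
)

```text
time: 12.5
ee_pos: [0.4763, -0.3206, 0.0068]
eef_rot: [0.757, 0.654, 0.0, 0.0]
ft_force: [0.4, -0.1, -0.9]
width: 0.0109
grip_force: 60.0
```

step_arm(
  delta_pos=[
    [0,0,-0.03],
    [0,0,0],
    [0,0,0],
  ],
  turn=[0,0,0],
)

```text
time: 12.8
ee_pos: [0.4761, -0.3206, 0.0059]
eef_rot: [0.757, 0.654, 0.0, 0.0]
ft_force: [-0.3, 1.2, -2.0]
width: 0.0111
grip_force: 60.0
```

step_arm(
  delta_pos=[
    [0,0,0],
    [0,0,0],
    [0,0,0],
    [0,0,0],
    [0,0,0],
    [0,0,0],
    [0,0,0],
    [0,0,0],
  ],
  turn=[0,0,0,0,0,0,0,0],
  grip=0.5,
)

```text
time: 13.6
ee_pos: [0.4761, -0.3206, 0.0058]
eef_rot: [0.757, 0.654, 0.0, 0.0]
ft_force: [-0.0, 0.6, 0.2]
width: 0.0434
grip_force: 0.0
```

step_arm(
  delta_pos=[
    [0,0,0.3],
    [0,0,0.8],
    [0,0,1],
    [0,0,1],
    [0,0,1],
    [0,0,1],
    [0,0,1],
    [0,0,0],
    [0,0,0],
  ],
  turn=[0,0,0,0,0,0,0,0,0],
)

```text
time: 14.5
ee_pos: [0.4763, -0.3206, 0.159]
eef_rot: [0.757, 0.654, 0.0, 0.001]
ft_force: [0.2, -0.3, -0.1]
width: 0.0435
grip_force: 0.0
```

Run:
```python
from h import *
c=snap('wrist','w5'); print(read_state()['ee_pos'])
```

```text
[ 0.47580827 -0.32040402  0.1580564 ]
```

View pics/w5.png

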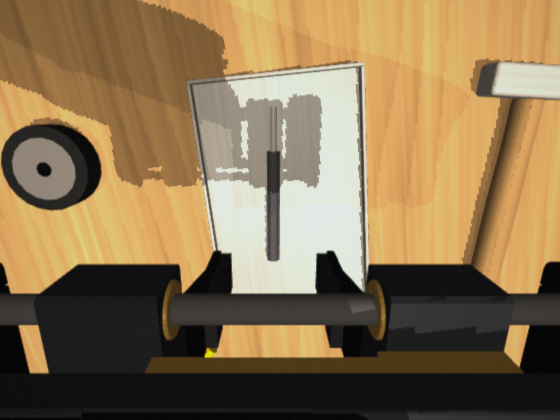

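The punch lies flat in the tray, from (274,106) to (273,260), and the gripper is clear of everything. Handing in.

```bash
python3 -c "
from bench import *
print(close_job())"
```

```text
the job is handed in; nothing more can be done
None
```

The axle pin was driven across until the punch's shoulder came flush against the near fork leg; the punch is back flat in its tray, and the job is handed in at about 14.5 s (no verdict was returned).

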